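Empty the tray of cork rubbing blocks into the bowl

TASK

Pick up the aluminium tray by its wooden handle and carry it level, with the four cork rubbing blocks on it, to the cream bowl; hold its open lip low over the bowl (within a hand's breadth above the rim) and tip it until all four blocks have slid into the bowl. Then set the empty tray down upright in the middle of the green mat and let go. Do not touch the blocks with the fingers, do not shove the bowl, and leave the carton, the brush and the white box where they are.

Things in the scene. Friction and masses are not known exactly. Their poses are not given: they have to be found in the camera images.
- tray: Aluminium scoop tray, pan 170 (x) x 150 mm (y), 0.22 kg, starting on the green mat. Floor and walls 4 mm thick; walls 36 mm high at the back (-x) and sides; open front (+x), where the floor's last 35 mm slope up 8 mm to the lip. Wooden handle 24 mm wide (y), 16 thick, 90 long rises from the back wall along (-0.707, 0, 0.707). Origin: centre of the underside; +x to the lip, z up.
- tray_grip (a point): Point on the handle's centre line 50 mm from its foot, the place to grip (fingers closing along the tray's y): tray x = -118.4, y = 0, z = 63.4 mm. Axes as the tray's.
- tray_lip (a point): Middle of the tray's lip, top edge: tray x = 85, y = 0, z = 12 mm. Axes as the tray's.
- block0: Cork rubbing block 60 x 32 x 28 mm (x, y, z), rounded edges, loose on the tray, about 30 g. Origin: its centre.
- block1: Cork rubbing block 60 x 32 x 28 mm (x, y, z), rounded edges, blue underneath, loose on the tray, about 30 g. Origin: its centre.
- block2: Cork rubbing block 60 x 32 x 28 mm (x, y, z), rounded edges, loose on the tray, about 30 g. Origin: its centre.
- block3: Cork rubbing block 60 x 32 x 28 mm (x, y, z), rounded edges, blue underneath, loose on the tray, about 30 g. Origin: its centre.
- bowl: Cream bowl standing loose on the table, 230 mm across the rim, 90 mm high, wall 5 mm, about 0.8 kg. Origin: centre of its underside, z up.
- pad: Green cutting mat fixed on the table, 260 mm (x) by 220 mm (y), 4 mm thick. Origin: centre of its underside.
- carton: Black and yellow carton lying flat, 100 x 70 x 45 mm high, bystander. Origin: centre of its underside.
- brush: Wooden bench brush with pale bristles, 130 x 112 mm, 35 mm high, bystander. Origin: under the middle of its wooden back.
- white_box: White box, 90 x 55 x 32 mm high, bystander. Origin: centre of its underside.

How it is judged:
By the outcome, as a careful person would: the job done as asked, in the order asked, and still so for the second after the job is handed in, with the robot touching nothing.
It also fails if it takes over 54 s, if anything falls off the work surface, if the arm or the gripper's body presses on something with over 40 N, if the wrist force passes 120 N, or if a joint passes its speed limit or range.

ROBOT

A 6-joint arm with a two-finger parallel gripper is mounted at the origin on the work surface. World frame = base frame: x ahead of the robot, y to its left, z up, the work surface at z = 0. Lengths are in mm, angles in rad, forces in N, time in s.
With the tool pointing down it reaches from about 350 to 775 mm from the base axis. Payload 7.3 kg.
Tool frame: the origin (TCP) lies at the very end of the fingers, on their centre line; the grasp point (between the pads) lies 19 mm behind it; z points along the fingers, y is the line along which they close (so a half turn about z gives the same grasp; the last joint's range is limited). The gripper opens to 92 mm and grips with 3 to 60 N. Pads are 19 mm wide; open, the fingers measure 130 mm over their backs; the gripper's body (75 mm by 190 mm) begins 47 mm behind the grasp point.
Start: joints at [-1.25, 0.342, 1.524, -0, 1.275, -0.146], TCP at [236.29, -468.841, 226.741] pointing down, gripper open.
Joint ranges: [-2.53, 2.53], [-0.77, 2.02], [0.04, 2.7], [-1, 4.14], [0.28, 2.66], [-3.11, 3.11]. Speed limits (rad/s): [2.57, 2.57, 3.14, 3.14, 3.14, 3.14].

INTERFACE

Orientations are given as [roll, pitch, yaw] about the fixed x, y, z axes, in that order (R = Rz(yaw) Ry(pitch) Rx(roll)).
In Python, from plant import bot gives the robot as it stands.
- The arm moves only by the tool jog_arm, never from a script. Its argument "targets" is a list of rows, each an object with "xyz": the shift along the tool's x, y, z as a fraction of full scale, a list of three; "spin": the turn about the tool's z as a fraction of full scale. In form: [{"xyz": [x, y, z], "spin": spin}, ...]. A call has exactly 10 rows; each row shifts and turns the commanded pose from where the row before left it, along the tool's axes as they then stand; what a row does not reach is not made up. Full scale, the value 1, is 80 mm for a shift and 0.1 rad for a turn. A row lasts 1/8 s, in which the tool goes at most 62.5 mm and 10.7 degrees, less where a joint would pass 70% of its speed; a pose out of reach is approached as far as the arm can. A call with a number of a shift or a turn outside -1 to 1 is refused whole. A call with a gripper value outside its range is refused whole. "gripper" is the opening in per cent of the stroke, from 0 (shut) to 100 (fully open), set as the call begins (left out, the last holds). The fingers move at their own pace and stop on an object; the grip force is fixed at half the most. Time passes only in rows, so rows that do not move let the fingers close, or fill a call up. It gives the time, the measured TCP pose, the force, the opening and the grip force at its end, in the units of the state.
- bot.get_obs(): the state, without advancing time (a new reading comes with each control period).
- bot.capture(name): name is "scene" or "top"; returns the picture (384x512x3 uint8, blue, green, red); there is no depth.
- bot.get_calibration(name): a dict with "vfov" (degrees; the focal length in pixels is half the picture's height over the tangent of half this angle, whatever the lens; pixels are square), "cx", "cy" (the principal point, pixels), "eye" and "rotation" of the camera in the world. Camera axes: x right, y down, z forward; pixel columns grow to the right and rows downward; lengths in mm; the calibration is good to about 2 mm. A picture is of the moment at which its call begins. get_calibration takes no time and is no camera call.
- bot.close_job(): hands the job in; it is judged then, once.
The state is a dict: "time": time; "joint_positions": joint angles; "dq": joint speeds; "tau": joint torques, N m; "tool_pos": TCP position; "tcp_rot": TCP orientation; "contact_force": force on the tool from outside, world axes, zero at the start; "moment": the same for the moment, N m; "grip_width": finger opening in mm; "finger_force": force on a finger pad.
Only numpy, scipy, OpenCV 4.12 (cv2) and the standard library are available. Lean on these libraries where they do the work, as an engineer would, in place of code of your own. Each camera call takes 0.05 s, during which the arm holds its last target. There are 200 camera calls.

## Working session

There is one attempt and no reset: what is moved stays moved. The work goes in short steps, Python scripts to look and compute and a tool call to move; the robot and the scene stay as the last step left them, time stands still between calls to the robot, and variables do not carry over. Pictures are saved under pics/ and viewed, at most 10 in all, crops included, and the job is handed in when it is done.

Besides the shell and the picture viewer there is one more tool, called after "Request:" as name([rows], argument=value, ...), one row to a line, values as JSON. jog_arm: Moves the arm, as the interface text tells. Shift numbers are shares of 80 mm and turn numbers shares of 0.1 rad, none past 1 either way. Its arguments: {"type":"object","properties":{"targets":{"type":"array","items":{"type":"object","properties":{"xyz":{"type":"array","items":{"type":"number"}},"spin":{"type":"number"}}}},"gripper":{"type":"number"}},"required":["targets"]}

```bash
mkdir -p pics; ls; python3 - <<'E'
from plant import bot
import cv2
for n in("scene","top"):
    cv2.imwrite(f"pics/{n}0.png",bot.capture(n)); print(n,bot.get_calibration(n))
print(bot.get_obs())
E
```

```text
pics
scene {'vfov': 45.5889110831778, 'cx': 250.17010574133104, 'cy': 187.51042375892447, 'eye': array([1236.88984825, -365.317964  ,  746.04329197]), 'rotation': array([-2.30282492, -0.02132793,  1.06758999])}
top {'vfov': 42.27643846930145, 'cx': 260.18158562401464, 'cy': 194.28515818046952, 'eye': array([ 3.77737500e+02, -5.68903622e-01,  1.28119317e+03]), 'rotation': array([-2.97639   ,  0.00410907, -1.57032281])}
{'time': 0.1, 'joint_positions': array([-1.25001225e+00,  3.42662140e-01,  1.52494381e+00,  6.97112079e-06,
        1.27542536e+00, -1.46004133e-01]), 'dq': array([-0.00032967, -0.00201244, -0.00268633,  0.0006824 ,  0.00075536,
        0.00154622]), 'tau': array([ 1.37298455e-03, -4.32004988e+01, -2.44695514e+01,  7.18829851e-02,
        5.26929356e-02, -3.18034904e-05]), 'tool_pos': array([ 236.15897481, -468.4586006 ,  226.10196476]), 'tcp_rot': array([-3.14017027e+00, -2.15899665e-04,  4.66786020e-01]), 'contact_force': array([ 0.04124863,  0.27688526, -0.04996099]), 'moment': array([-0.01288406,  0.01623791, -0.00222962]), 'finger_force': 0.0, 'grip_width': 92.01593999764597}
```

View pics/top0.png

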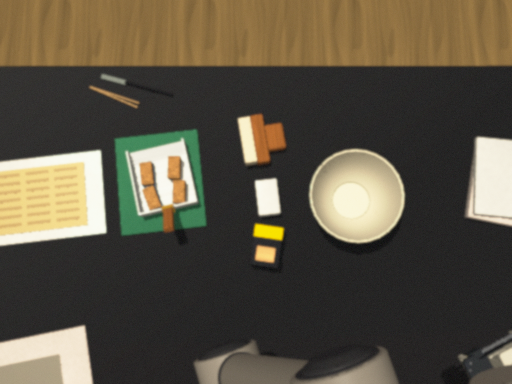

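View pics/scene0.png

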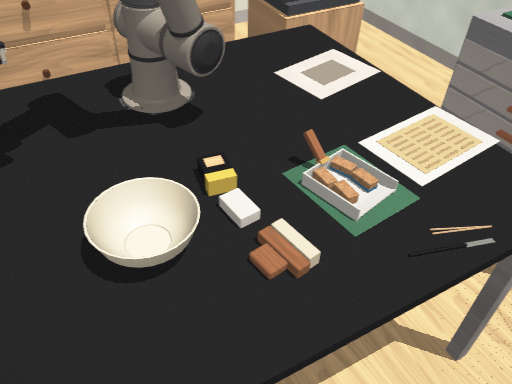

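The top view shows the tray on the green mat at about (165,185), with its handle toward the robot at (168,218) and its lip pointing up. The bowl is at (357,196). The brush (262,140), white box (267,197) and carton (267,245) stand between them. The scene view agrees.

```bash
cat > h.py <<'E'
from plant import bot
import numpy as np, cv2
from scipy.spatial.transform import Rotation as R
def cast(n,uv,z):
    c=bot.get_calibration(n); f=192/np.tan(np.radians(c['vfov']/2))
    uv=np.atleast_2d(uv).astype(float)
    d=np.c_[(uv[:,0]-c['cx'])/f,(uv[:,1]-c['cy'])/f,np.ones(len(uv))]
    d=R.from_euler('xyz',c['rotation']).apply(d)
    return c['eye']+d*((z-c['eye'][2])/d[:,2])[:,None]
def proj(n,p):
    c=bot.get_calibration(n); f=192/np.tan(np.radians(c['vfov']/2))
    q=R.from_euler('xyz',c['rotation']).inv().apply(np.atleast_2d(p)-c['eye'])
    return q[:,:2]/q[:,2:]*f+[c['cx'],c['cy']]
def big(m):
    cs,_=cv2.findContours(m.astype(np.uint8),cv2.RETR_EXTERNAL,cv2.CHAIN_APPROX_NONE)
    return max(cs,key=cv2.contourArea)
E
python3 - <<'E'
from h import *
im=cv2.imread('pics/top0.png'); hsv=cv2.cvtColor(im,cv2.COLOR_BGR2HSV)
def win(m,x0,x1,y0,y1):
    o=np.zeros(m.shape,bool); o[y0:y1,x0:x1]=m[y0:y1,x0:x1]; return o
b=big(win(im[:,:,2]>90,300,412,140,250)); e=cv2.fitEllipse(b); (x,y),r=cv2.minEnclosingCircle(b)
print('bowl',e,cast('top',[e[0],(x,y)],90).round())
g=(hsv[:,:,0]>55)&(hsv[:,:,0]<95)&(hsv[:,:,1]>90)&(im[:,:,1]>40)
gm=cv2.minAreaRect(np.vstack([big(win(g,105,215,120,240))])); bx=cv2.boxPoints(gm); print('mat',cast('top',bx,4).round(),cast('top',gm[0],4).round())
w=win((hsv[:,:,1]<50)&(im[:,:,2]>110),110,210,125,235); wr=cv2.minAreaRect(np.vstack([c for c in cv2.findContours(w.astype(np.uint8),0,1)[0]])); print('tray',wr,cast('top',cv2.boxPoints(wr),40).round())
h=win((hsv[:,:,0]<20)&(hsv[:,:,1]>120)&(im[:,:,2]>60),158,180,203,236); hc=big(h); hr=cv2.minAreaRect(hc); print('handle',hr, cast('top',hr[0],67).round())
cv2.imwrite('pics/c.png',cv2.resize(im[120:245,105:220],None,fx=5,fy=4.8,interpolation=cv2.INTER_CUBIC)[:600])
for n,lo in(('box',(250,285,170,220)),('carton',(245,290,220,270)),('brush',(235,290,110,170))):
    m=win(im.max(2)>60,*lo); ys,xs=np.nonzero(m); print(n,cast('top',[[xs.min(),ys.min()],[xs.max(),ys.max()]],35).round())
E
```

```text
bowl ((356.4587097167969, 195.46945190429688), (93.49034118652344, 96.57152557373047), 121.67880249023438) [[ 573. -229.   90.]
 [ 573. -230.   90.]]
mat [[745. 401.   4.]
 [768. 173.   4.]
 [505. 142.   4.]
 [482. 363.   4.]] [[623. 270.   4.]]
tray ((160.81765747070312, 176.92941284179688), (66.81458282470703, 61.716712951660156), 77.47119140625) [[698. 357.  40.]
 [733. 202.  40.]
 [563. 161.  40.]
 [529. 312.  40.]]
handle ((165.5, 217.5), (29.0, 15.0), 90.0) [[522. 238.  67.]]
box [[630.  20.  35.]
 [530. -48.  35.]]
carton [[515.  25.  35.]
 [412. -55.  35.]]
brush [[801.  68.  35.]
 [662. -62.  35.]]
```

View pics/c.png

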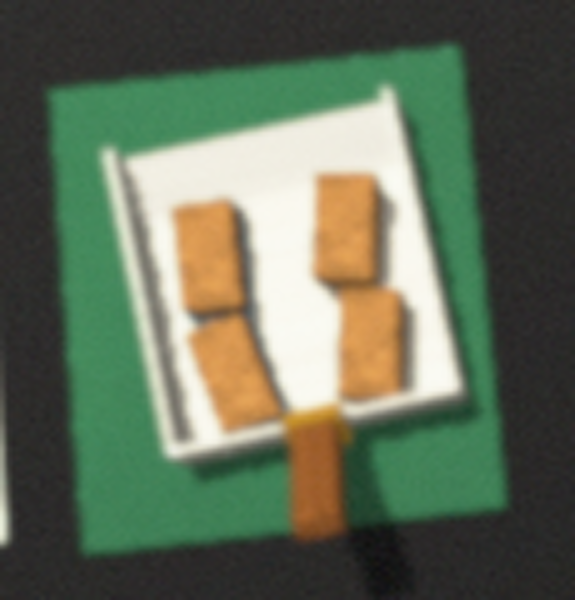

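The crop shows the tray turned about 13°. The back corners are near top pixels (139,215) and (197,202), the front corners near (126,151) and (183,138), and the handle runs (168,208) to (168.6,232).

```bash
python3 - <<'E'
from h import *
p=cast('top',[[139,215.2],[197.4,201.7],[126,151.3],[182.6,138.3]],40)[:,:2]; print(p.round())
bk=(p[0]+p[1])/2; fr=(p[2]+p[3])/2; ax=fr-bk; s=p[1]-p[0]
print('len',np.linalg.norm(ax),np.linalg.norm(s),'yaw',np.arctan2(ax[1],ax[0]),np.arctan2(s[0],-s[1]))
c=(bk+fr)/2; y=(np.arctan2(ax[1],ax[0])+np.arctan2(s[0],-s[1]))/2
d=np.array([np.cos(y),np.sin(y)]); 
print('centre',c,'yaw',y,'grip',c-118.4*d)
h=cast('top',[[168.6,232]],4+63.4+28)[0]; print('handle end',h, 'pred',c-(118.4+28)*d)
print(proj('top',[*(c-118.4*d),67]))
o=bot.get_obs(); T=R.from_euler('xyz',o['tcp_rot']).as_matrix(); print(T.round(3))
E
```

```text
[[531. 310.]
 [566. 163.]
 [697. 350.]
 [731. 205.]]
len 170.64057623523405 150.42380053008785 yaw 0.24269821836836553 0.230496273434184
centre [631.33086547 257.1217947 ] yaw 0.23659724590127476 grip [516.22934817 229.36930447]
handle end [484.00746582 223.45395802  95.4       ] pred [489.00939475 222.80621556]
[[168.74822308 219.94746401]]
[[ 0.893  0.45  -0.   ]
 [ 0.45  -0.893  0.001]
 [ 0.    -0.001 -1.   ]]
```

Request:
jog_arm([
  {"xyz": [0, 0, 0], "spin": 1},
  {"xyz": [0, 0, 0], "spin": 1},
  {"xyz": [0, 0, 0], "spin": 0.3},
  {"xyz": [0.39, -0.545, 0], "spin": 0},
  {"xyz": [0.39, -0.545, 0], "spin": 0},
  {"xyz": [0.39, -0.545, 0], "spin": 0},
  {"xyz": [0.39, -0.545, 0], "spin": 0},
  {"xyz": [0.39, -0.545, 0], "spin": 0},
  {"xyz": [0.39, -0.545, 0], "spin": 0},
  {"xyz": [0.39, -0.545, 0], "spin": 0},
], gripper=100)

```text
time: 1.35
tool_pos: [377.4, -119.3, 226.8]
tcp_rot: [3.141, -0.0, 0.238]
contact_force: [0.7, -0.4, -0.3]
grip_width: 91.9
finger_force: 0.0
```

Request:
jog_arm([
  {"xyz": [0.387, -0.546, 0], "spin": 0},
  {"xyz": [0.387, -0.546, 0], "spin": 0},
  {"xyz": [0.387, -0.546, 0], "spin": 0},
  {"xyz": [0.387, -0.546, 0], "spin": 0},
  {"xyz": [0.387, -0.546, 0], "spin": 0},
  {"xyz": [0.387, -0.546, 0], "spin": 0},
  {"xyz": [0.387, -0.546, 0], "spin": 0},
  {"xyz": [0, 0, 0.3], "spin": 0},
  {"xyz": [0, 0, 0.3], "spin": 0},
  {"xyz": [0, 0, 0], "spin": 0},
])

```text
time: 2.6
tool_pos: [514.6, 226.9, 176.8]
tcp_rot: [3.141, 0.005, 0.238]
contact_force: [-0.5, 0.1, 0.9]
grip_width: 91.8
finger_force: 0.0
```

```bash
python3 - <<'E'
from h import *
im=bot.capture('scene'); cv2.imwrite('pics/s1.png',cv2.resize(im[90:240,270:430],None,fx=4,fy=4))
p=bot.get_obs()['tool_pos'];print(p); d=np.array([516.2,229.4])-p[:2]; y=.237
print(d@[np.cos(y),np.sin(y)],d@[np.sin(y),-np.cos(y)])
E
```

```text
[515.60097779 227.04415168 178.3062284 ]
1.1354014136863142 -2.1493516546082376
```

View pics/s1.png

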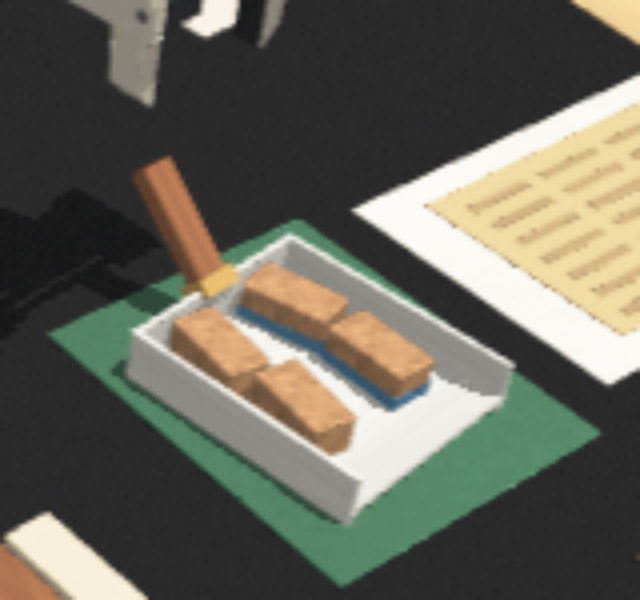

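The crop shows the open fingers above the handle and the four blocks on the tray. Both blocks on the far side have blue undersides. I'll descend and grip.

Request:
jog_arm([
  {"xyz": [0.014, -0.027, 0.3], "spin": 0},
  {"xyz": [0, 0, 0.45], "spin": 0},
  {"xyz": [0, 0, 0.45], "spin": 0},
  {"xyz": [0, 0, 0.3], "spin": 0},
  {"xyz": [0, 0, 0.12], "spin": 0},
  {"xyz": [0, 0, 0], "spin": 0},
  {"xyz": [0, 0, 0], "spin": 0},
  {"xyz": [0, 0, 0], "spin": 0},
  {"xyz": [0, 0, 0], "spin": 0},
  {"xyz": [0, 0, 0], "spin": 0},
])

```text
time: 3.9
tool_pos: [516.6, 229.5, 49.3]
tcp_rot: [3.142, -0.0, 0.237]
contact_force: [0.3, 0.0, 0.2]
grip_width: 91.5
finger_force: 0.0
```

Request:
jog_arm([
  {"xyz": [0, 0, 0], "spin": 0},
  {"xyz": [0, 0, 0], "spin": 0},
  {"xyz": [0, 0, 0], "spin": 0},
  {"xyz": [0, 0, 0], "spin": 0},
  {"xyz": [0, 0, 0], "spin": 0},
  {"xyz": [0, 0, 0], "spin": 0},
  {"xyz": [0, 0, 0], "spin": 0},
  {"xyz": [0, 0, 0], "spin": 0},
  {"xyz": [0, 0, 0], "spin": 0},
  {"xyz": [0, 0, 0], "spin": 0},
], gripper=0)

```text
time: 5.15
tool_pos: [516.5, 229.5, 49.1]
tcp_rot: [3.141, -0.0, 0.237]
contact_force: [0.4, -0.4, 0.7]
grip_width: 23.8
finger_force: 30.0
```

Request:
jog_arm([
  {"xyz": [0, 0, -0.02], "spin": 0},
  {"xyz": [0, 0, -0.04], "spin": 0},
  {"xyz": [0, 0, -0.06], "spin": 0},
  {"xyz": [0, 0, -0.1], "spin": 0},
  {"xyz": [0, 0, -0.1], "spin": 0},
  {"xyz": [0, 0, -0.1], "spin": 0},
  {"xyz": [0, 0, -0.06], "spin": 0},
  {"xyz": [0, 0, -0.04], "spin": 0},
  {"xyz": [0, 0, 0], "spin": 0},
  {"xyz": [0, 0, 0], "spin": 0},
])

```text
time: 6.4
tool_pos: [516.3, 229.5, 90.4]
tcp_rot: [3.142, 0.001, 0.237]
contact_force: [-0.3, -0.2, -3.5]
grip_width: 23.6
finger_force: 30.0
```

```bash
python3 - <<'E'
from h import *
im=bot.capture('scene'); cv2.imwrite('pics/s2.png',cv2.resize(im[60:240,270:430],None,fx=3.3,fy=3.3))
o=bot.get_obs();print(o['tool_pos'],o['contact_force'],o['moment'],o['finger_force'],o['joint_positions'])
E
```

```text
[516.34320916 229.42586894  90.40405817] [-1.29342458  0.21797423 -2.94563683] [-0.03043602  0.30685873  0.01354113] 29.999223053455353 [ 2.82562666e-01  5.53968856e-01  1.58994431e+00 -1.41388768e-04
  9.98278802e-01  1.61663180e+00]
```

View pics/s2.png

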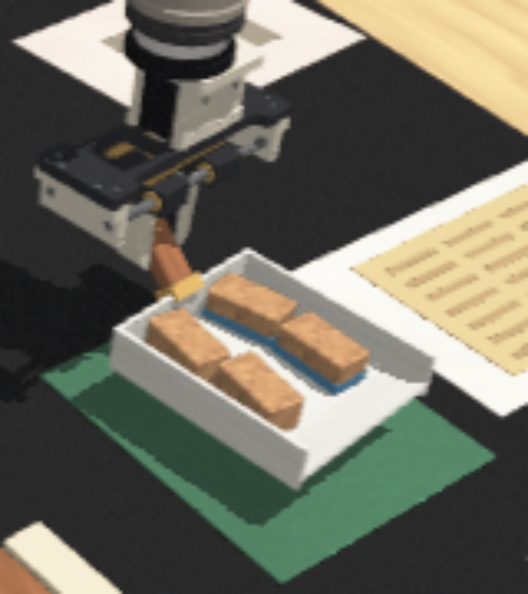

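The tray is lifted and level, clear of the mat, with all four blocks in place. The jog can't tilt the tool, so I plan to pour by letting the handle pivot between the pads under reduced grip. I'll test how the grip force follows the opening with the tray back on the mat, where a slip does no harm.

Request:
jog_arm([
  {"xyz": [0, 0, 0.06], "spin": 0},
  {"xyz": [0, 0, 0.12], "spin": 0},
  {"xyz": [0, 0, 0.15], "spin": 0},
  {"xyz": [0, 0, 0.1], "spin": 0},
  {"xyz": [0, 0, 0.05], "spin": 0},
  {"xyz": [0, 0, 0.03], "spin": 0},
  {"xyz": [0, 0, 0.01], "spin": 0},
  {"xyz": [0, 0, 0], "spin": 0},
  {"xyz": [0, 0, 0], "spin": 0},
  {"xyz": [0, 0, 0], "spin": 0},
])

```text
time: 7.7
tool_pos: [516.7, 229.5, 49.3]
tcp_rot: [3.142, -0.001, 0.237]
contact_force: [-0.3, -0.7, -2.5]
grip_width: 23.4
finger_force: 30.0
```

Request:
jog_arm([
  {"xyz": [0, 0, 0], "spin": 0},
  {"xyz": [0, 0, 0], "spin": 0},
  {"xyz": [0, 0, 0], "spin": 0},
  {"xyz": [0, 0, 0], "spin": 0},
  {"xyz": [0, 0, 0], "spin": 0},
  {"xyz": [0, 0, 0], "spin": 0},
  {"xyz": [0, 0, 0], "spin": 0},
  {"xyz": [0, 0, 0], "spin": 0},
  {"xyz": [0, 0, 0], "spin": 0},
  {"xyz": [0, 0, 0], "spin": 0},
], gripper=25.5)

```text
time: 8.95
tool_pos: [516.6, 229.5, 49.1]
tcp_rot: [3.142, -0.0, 0.237]
contact_force: [0.1, 0.1, -1.6]
grip_width: 23.7
finger_force: 30.0
```

Request:
jog_arm([
  {"xyz": [0, 0, 0], "spin": 0},
  {"xyz": [0, 0, 0], "spin": 0},
  {"xyz": [0, 0, 0], "spin": 0},
  {"xyz": [0, 0, 0], "spin": 0},
  {"xyz": [0, 0, 0], "spin": 0},
  {"xyz": [0, 0, 0], "spin": 0},
  {"xyz": [0, 0, 0], "spin": 0},
  {"xyz": [0, 0, 0], "spin": 0},
  {"xyz": [0, 0, 0], "spin": 0},
  {"xyz": [0, 0, 0], "spin": 0},
], gripper=25.95)

```text
time: 10.2
tool_pos: [516.6, 229.5, 49.1]
tcp_rot: [3.142, -0.0, 0.237]
contact_force: [0.3, 1.0, -1.6]
grip_width: 23.9
finger_force: 10.0
```

The grip force grades with the opening: 25.95% gives about 10 N. Next I regrip fully, lift, and work out the carry rows.

Request:
jog_arm([
  {"xyz": [0, 0, 0], "spin": 0},
  {"xyz": [0, 0, 0], "spin": 0},
  {"xyz": [0, 0, 0], "spin": 0},
  {"xyz": [0, 0, -0.03], "spin": 0},
  {"xyz": [0, 0, -0.06], "spin": 0},
  {"xyz": [0, 0, -0.1], "spin": 0},
  {"xyz": [0, 0, -0.15], "spin": 0},
  {"xyz": [0, 0, -0.2], "spin": 0},
  {"xyz": [0, 0, -0.2], "spin": 0},
  {"xyz": [0, 0, -0.2], "spin": 0},
], gripper=0)

```text
time: 11.45
tool_pos: [516.7, 229.5, 125.8]
tcp_rot: [3.142, -0.001, 0.237]
contact_force: [0.6, 0.2, -3.1]
grip_width: 23.6
finger_force: 30.0
```

```bash
cat >> h.py <<'E'
def plan(x1,y1,z1,yaw1,n):
    o=bot.get_obs(); p=o['tool_pos']; a=o['tcp_rot'][2]
    t=np.arange(n+1)/n; s=t*t*(3-2*t); ds=np.diff(s)
    for k in range(n):
        y=a+(yaw1-a)*k/n
        d=np.array([x1,y1,z1])-p; d=d*ds[k]/80
        print(k,np.round([d[0]*np.cos(y)+d[1]*np.sin(y),d[0]*np.sin(y)-d[1]*np.cos(y),-d[2]],2),round(-(yaw1-a)/n/.1,3))
E
python3 -c "
from h import *
print(bot.get_obs()['tool_pos'],bot.get_obs()['moment'])
plan(434,-173,285,-.38,20)"
```

```text
[516.68254648 229.54520416 125.78855914] [ 0.01369232  0.30152561 -0.01657229]
0 [-0.02  0.03 -0.01] 0.308
1 [-0.04  0.1  -0.04] 0.308
2 [-0.06  0.16 -0.07] 0.308
3 [-0.08  0.21 -0.09] 0.308
4 [-0.08  0.26 -0.1 ] 0.308
5 [-0.09  0.29 -0.12] 0.308
6 [-0.08  0.33 -0.13] 0.308
7 [-0.08  0.35 -0.14] 0.308
8 [-0.07  0.37 -0.15] 0.308
9 [-0.06  0.38 -0.15] 0.308
10 [-0.05  0.38 -0.15] 0.308
11 [-0.04  0.37 -0.15] 0.308
12 [-0.02  0.36 -0.14] 0.308
13 [-0.01  0.34 -0.13] 0.308
14 [-0.    0.31 -0.12] 0.308
15 [ 0.01  0.27 -0.1 ] 0.308
16 [ 0.01  0.22 -0.09] 0.308
17 [ 0.01  0.17 -0.07] 0.308
18 [ 0.01  0.11 -0.04] 0.308
19 [ 0.01  0.04 -0.01] 0.308
```

Request:
jog_arm([
  {"xyz": [-0.02, 0.03, -0.15], "spin": 0.31},
  {"xyz": [-0.04, 0.1, -0.13], "spin": 0.31},
  {"xyz": [-0.06, 0.16, -0.12], "spin": 0.31},
  {"xyz": [-0.08, 0.21, -0.12], "spin": 0.31},
  {"xyz": [-0.08, 0.26, -0.12], "spin": 0.31},
  {"xyz": [-0.09, 0.29, -0.12], "spin": 0.31},
  {"xyz": [-0.08, 0.33, -0.12], "spin": 0.31},
  {"xyz": [-0.08, 0.35, -0.12], "spin": 0.31},
  {"xyz": [-0.07, 0.37, -0.12], "spin": 0.31},
  {"xyz": [-0.06, 0.38, -0.12], "spin": 0.31},
])

```text
time: 12.7
tool_pos: [474.4, 25.9, 224.0]
tcp_rot: [3.141, 0.0, -0.076]
contact_force: [-0.4, 0.5, -2.7]
grip_width: 23.3
finger_force: 30.0
```

Request:
jog_arm([
  {"xyz": [-0.05, 0.38, -0.12], "spin": 0.31},
  {"xyz": [-0.04, 0.37, -0.12], "spin": 0.31},
  {"xyz": [-0.02, 0.36, -0.12], "spin": 0.31},
  {"xyz": [-0.01, 0.34, -0.1], "spin": 0.31},
  {"xyz": [0, 0.31, -0.1], "spin": 0.31},
  {"xyz": [0.01, 0.27, -0.08], "spin": 0.31},
  {"xyz": [0.01, 0.22, -0.06], "spin": 0.31},
  {"xyz": [0.01, 0.17, -0.04], "spin": 0.31},
  {"xyz": [0.01, 0.11, -0.02], "spin": 0.31},
  {"xyz": [0.01, 0.04, -0.01], "spin": 0.31},
])

```text
time: 13.95
tool_pos: [433.8, -174.6, 285.0]
tcp_rot: [-3.141, 0.0, -0.386]
contact_force: [0.2, -0.1, -3.2]
grip_width: 23.7
finger_force: 30.0
```

```bash
python3 - <<'E'
from h import *
im=bot.capture('scene'); cv2.imwrite('pics/s3.png',cv2.resize(im[:300,20:320],None,fx=2,fy=2))
o=bot.get_obs();print(o['tool_pos'],o['tcp_rot'],o['moment'],o['finger_force'])
E
```

```text
[ 433.92091475 -174.70436715  285.08099321] [ 3.14145845e+00  9.80872003e-05 -3.86583436e-01] [0.23939314 0.24773848 0.07346061] 30.00125527381897
```

View pics/s3.png

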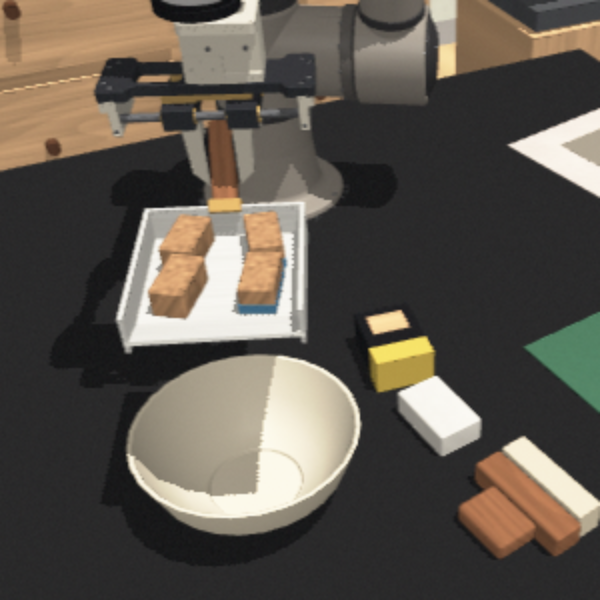

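The tray is level above the bowl with all four blocks aboard. The carton, box and brush are untouched. I'll loosen the grip gradually.

Request:
jog_arm([
  {"xyz": [0, 0, 0], "spin": 0},
  {"xyz": [0, 0, 0], "spin": 0},
  {"xyz": [0, 0, 0], "spin": 0},
  {"xyz": [0, 0, 0], "spin": 0},
  {"xyz": [0, 0, 0], "spin": 0},
  {"xyz": [0, 0, 0], "spin": 0},
  {"xyz": [0, 0, 0], "spin": 0},
  {"xyz": [0, 0, 0], "spin": 0},
  {"xyz": [0, 0, 0], "spin": 0},
  {"xyz": [0, 0, 0], "spin": 0},
], gripper=25.85)

```text
time: 15.25
tool_pos: [434.0, -174.3, 285.1]
tcp_rot: [3.141, -0.0, -0.383]
contact_force: [0.6, -0.3, -3.4]
grip_width: 24.0
finger_force: 16.3
```

```bash
cat >> h.py <<'E'
def st(name):
    cv2.imwrite(f'pics/{name}.png',cv2.resize(bot.capture('scene')[:300,20:320],None,fx=1.6,fy=1.6))
    o=bot.get_obs(); a=o['tcp_rot'][2]; M=o['moment']
    print(o['tool_pos'],'M',-M[0]*np.sin(a)+M[1]*np.cos(a),'F',o['finger_force'],o['contact_force'])
E
python3 -c "
from h import *
st('s4')"
```

```text
[ 433.96694137 -174.34929056  285.1267859 ] M 0.2827630626993912 F 16.31236642599106 [ 0.04461656  0.44947266 -3.67941014]
```

Request:
jog_arm([
  {"xyz": [0, 0, 0], "spin": 0},
  {"xyz": [0, 0, 0], "spin": 0},
  {"xyz": [0, 0, 0], "spin": 0},
  {"xyz": [0, 0, 0], "spin": 0},
  {"xyz": [0, 0, 0], "spin": 0},
  {"xyz": [0, 0, 0], "spin": 0},
  {"xyz": [0, 0, 0], "spin": 0},
  {"xyz": [0, 0, 0], "spin": 0},
  {"xyz": [0, 0, 0], "spin": 0},
  {"xyz": [0, 0, 0], "spin": 0},
], gripper=25.93)

```text
time: 16.55
tool_pos: [434.0, -174.3, 285.1]
tcp_rot: [3.142, -0.0, -0.383]
contact_force: [-0.3, 0.2, -2.1]
grip_width: 23.8
finger_force: 11.8
```

```bash
python3 -c "
from h import *
st('s5')"
```

```text
[ 433.94458829 -174.32831784  285.1154109 ] M 0.2936974559182976 F 11.80365577340126 [ 0.85889852  1.02857442 -2.16503315]
```

View pics/s5.png

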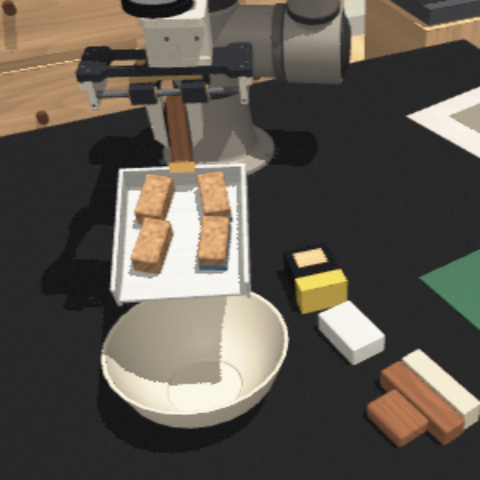

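The tray has tipped nose-down by some angle, the blocks are still on it, and the lip's middle is at about (180,298) in this view. I'll work out the angle from the lip.

```bash
cat >> h.py <<'E'
def lip():
    o=bot.get_obs(); p=o['tool_pos']; a=o['tcp_rot'][2]
    for t in range(0,80,10):
        r=np.radians(t); x=203.4*np.cos(r)-51.4*np.sin(r); z=-203.4*np.sin(r)-51.4*np.cos(r)
        L=p+[x*np.cos(a),x*np.sin(a),19+z]
        print(t,((proj('scene',L)[0]-[20,0])*1.6).round(),'dist to bowl centre along',round((np.array([573,-229])-L[:2])@[np.cos(a),np.sin(a)]),'z',L[2].round())
E
python3 -c "
from h import *
lip()"
```

```text
0 [172. 269.] dist to bowl centre along -54 z 253.0
10 [178. 286.] dist to bowl centre along -42 z 218.0
20 [183. 297.] dist to bowl centre along -24 z 186.0
30 [188. 302.] dist to bowl centre along -1 z 158.0
40 [192. 301.] dist to bowl centre along 27 z 134.0
50 [196. 296.] dist to bowl centre along 58 z 115.0
60 [199. 286.] dist to bowl centre along 92 z 102.0
70 [201. 273.] dist to bowl centre along 128 z 95.0
```

Request:
jog_arm([
  {"xyz": [0, 0, 0.02], "spin": 0},
  {"xyz": [0, 0, 0.04], "spin": 0},
  {"xyz": [0, 0, 0.04], "spin": 0},
  {"xyz": [0, 0, 0.04], "spin": 0},
  {"xyz": [0, 0, 0.02], "spin": 0},
  {"xyz": [0, 0, 0], "spin": 0},
  {"xyz": [0, 0, 0], "spin": 0},
  {"xyz": [0, 0, 0], "spin": 0},
  {"xyz": [0, 0, 0], "spin": 0},
  {"xyz": [0, 0, 0], "spin": 0},
], gripper=25.96)

```text
time: 17.85
tool_pos: [434.0, -174.4, 272.3]
tcp_rot: [3.141, -0.0, -0.383]
contact_force: [0.1, 0.1, -2.3]
grip_width: 23.7
finger_force: 10.4
```

```bash
python3 -c "
from h import *
st('s6');lip()"
```

```text
[ 433.96426193 -174.34961718  272.33216823] M 0.16392056515225661 F 10.386269688606262 [ 0.51443987 -0.38803115 -3.17002446]
0 [174. 278.] dist to bowl centre along -54 z 240.0
10 [180. 295.] dist to bowl centre along -42 z 205.0
20 [185. 305.] dist to bowl centre along -24 z 173.0
30 [190. 310.] dist to bowl centre along -1 z 145.0
40 [194. 309.] dist to bowl centre along 27 z 121.0
50 [197. 303.] dist to bowl centre along 58 z 102.0
60 [200. 293.] dist to bowl centre along 92 z 89.0
70 [202. 280.] dist to bowl centre along 128 z 83.0
```

View pics/s6.png

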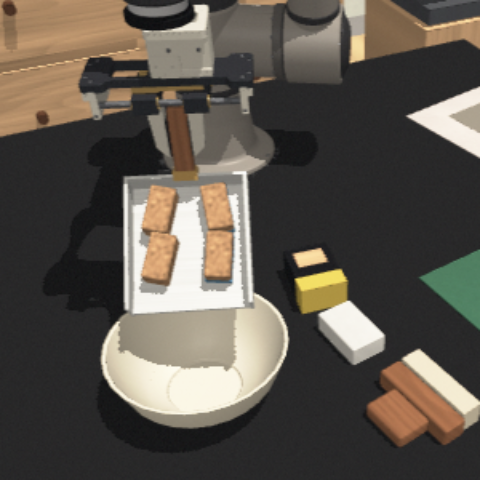

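The tilt is about 30°, the blocks haven't slid yet, and the lip is over the bowl's centre. I'll tip further and track the blocks by colour.

Request:
jog_arm([
  {"xyz": [0, 0, 0], "spin": 0},
  {"xyz": [0, 0, 0], "spin": 0},
  {"xyz": [0, 0, 0], "spin": 0},
  {"xyz": [0, 0, 0], "spin": 0},
  {"xyz": [0, 0, 0], "spin": 0},
  {"xyz": [0, 0, 0], "spin": 0},
  {"xyz": [0, 0, 0], "spin": 0},
  {"xyz": [0, 0, 0], "spin": 0},
  {"xyz": [0, 0, 0], "spin": 0},
  {"xyz": [0, 0, 0], "spin": 0},
], gripper=26.01)

```text
time: 19.15
tool_pos: [434.0, -174.3, 272.3]
tcp_rot: [3.142, -0.0, -0.383]
contact_force: [-0.8, -0.2, -2.5]
grip_width: 24.0
finger_force: 7.5
```

```bash
cat >> h.py <<'E'
def blobs(name):
    im=cv2.imread(f'pics/{name}.png'); h=cv2.cvtColor(im,cv2.COLOR_BGR2HSV)
    m=((h[:,:,0]<18)&(h[:,:,1]>90)&(im[:,:,2]>60)).astype(np.uint8); m[:165]=0; m[:,295:]=0
    n,_,s,c=cv2.connectedComponentsWithStats(m)
    print('brown',[(s[i,4],*c[i].round().astype(int)) for i in range(1,n) if s[i,4]>60])
    w=((h[:,:,1]<22)&(im[:,:,2]>110)).astype(np.uint8); w[:150]=0; w[:,290:]=0; b=big(w); print('tray white box',cv2.boundingRect(b),cv2.contourArea(b))
E
python3 -c "
from h import *
st('s7')
for n in('s5','s6','s7'): blobs(n)"
```

```text
[ 433.98347567 -174.34753992  272.33646711] M 0.1450416002909878 F 7.492610290646553 [ 0.52144861  0.36096717 -3.79332131]
brown [(np.int32(2425), np.int64(214), np.int64(219)), (np.int32(2919), np.int64(153), np.int64(223))]
tray white box (110, 163, 141, 142) 13801.5
brown [(np.int32(151), np.int64(184), np.int64(168)), (np.int32(2370), np.int64(217), np.int64(232)), (np.int32(2665), np.int64(160), np.int64(235))]
tray white box (123, 171, 131, 144) 16992.0
brown [(np.int32(152), np.int64(184), np.int64(168)), (np.int32(2376), np.int64(217), np.int64(232)), (np.int32(2666), np.int64(160), np.int64(235))]
tray white box (123, 171, 131, 145) 16997.0
```

Request:
jog_arm([
  {"xyz": [0.05, 0, 0], "spin": 0},
  {"xyz": [0.1, 0, 0], "spin": 0},
  {"xyz": [0.1, 0, 0], "spin": 0},
  {"xyz": [0.05, 0, 0], "spin": 0},
  {"xyz": [0, 0, 0], "spin": 0},
  {"xyz": [0, 0, 0], "spin": 0},
  {"xyz": [0, 0, 0], "spin": 0},
  {"xyz": [0, 0, 0], "spin": 0},
  {"xyz": [0, 0, 0], "spin": 0},
  {"xyz": [0, 0, 0], "spin": 0},
], gripper=26.05)

```text
time: 20.45
tool_pos: [456.2, -183.3, 272.4]
tcp_rot: [3.142, -0.0, -0.383]
contact_force: [0.7, -0.1, -1.0]
grip_width: 23.9
finger_force: 5.2
```

```bash
python3 -c "
from h import *
st('s8');blobs('s8');lip()"
```

```text
[ 456.22267499 -183.29731957  272.34025569] M 0.0339466324698714 F 5.194592848420143 [ 0.57797198 -0.61014596 -1.6310082 ]
brown [(np.int32(288), np.int64(183), np.int64(171)), (np.int32(1105), np.int64(194), np.int64(350)), (np.int32(210), np.int64(223), np.int64(358)), (np.int32(509), np.int64(221), np.int64(384)), (np.int32(990), np.int64(180), np.int64(393))]
tray white box (124, 176, 132, 141) 15920.5
0 [172. 293.] dist to bowl centre along -78 z 240.0
10 [178. 309.] dist to bowl centre along -66 z 205.0
20 [184. 320.] dist to bowl centre along -48 z 173.0
30 [189. 324.] dist to bowl centre along -25 z 145.0
40 [193. 322.] dist to bowl centre along 3 z 121.0
50 [196. 316.] dist to bowl centre along 34 z 102.0
60 [199. 305.] dist to bowl centre along 68 z 89.0
70 [201. 291.] dist to bowl centre along 104 z 83.0
```

View pics/s8.png

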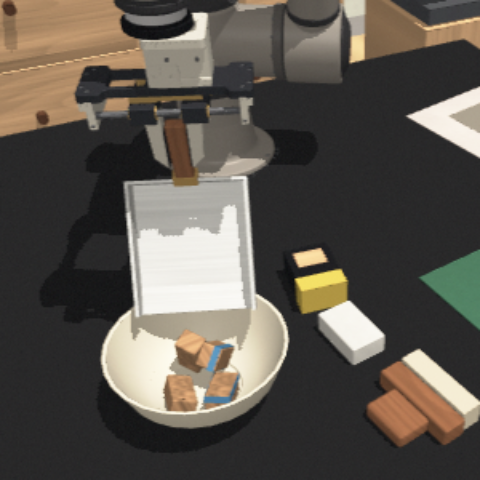

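All four blocks are in the bowl, and the tray is empty and tipped about 52°. I'll regrip firmly, raise it, and carry it back to the mat.

Request:
jog_arm([
  {"xyz": [0, 0, 0], "spin": 0},
  {"xyz": [0, 0, 0], "spin": 0},
  {"xyz": [0, 0, 0], "spin": 0},
  {"xyz": [0, 0, -0.05], "spin": 0},
  {"xyz": [0, 0, -0.1], "spin": 0},
  {"xyz": [0, 0, -0.15], "spin": 0},
  {"xyz": [0, 0, -0.15], "spin": 0},
  {"xyz": [0, 0, -0.15], "spin": 0},
  {"xyz": [0, 0, -0.1], "spin": 0},
  {"xyz": [0, 0, -0.02], "spin": 0},
], gripper=0)

```text
time: 21.75
tool_pos: [456.4, -183.4, 330.5]
tcp_rot: [3.141, -0.001, -0.383]
contact_force: [-0.4, 0.6, -2.7]
grip_width: 23.8
finger_force: 30.0
```

```bash
python3 -c "
from h import *
st('s9');blobs('s9');plan(627,270,230,.14,20)"
```

```text
[ 456.28767445 -183.3398011   330.25880045] M 0.032892551467205405 F 30.00004291534424 [ 0.70590103 -0.42800879 -2.62463932]
brown [(np.int32(1096), np.int64(194), np.int64(350)), (np.int32(210), np.int64(223), np.int64(358)), (np.int32(511), np.int64(221), np.int64(384)), (np.int32(992), np.int64(180), np.int64(393))]
tray white box (115, 150, 138, 133) 16208.5
0 [-0.   -0.04  0.01] -0.262
1 [ 0.   -0.13  0.03] -0.262
2 [ 0.01 -0.2   0.04] -0.262
3 [ 0.01 -0.26  0.05] -0.262
4 [ 0.03 -0.32  0.07] -0.262
5 [ 0.04 -0.36  0.07] -0.262
6 [ 0.05 -0.39  0.08] -0.262
7 [ 0.07 -0.42  0.09] -0.262
8 [ 0.08 -0.44  0.09] -0.262
9 [ 0.1  -0.44  0.09] -0.262
10 [ 0.11 -0.44  0.09] -0.262
11 [ 0.12 -0.43  0.09] -0.262
12 [ 0.12 -0.41  0.09] -0.262
13 [ 0.12 -0.38  0.08] -0.262
14 [ 0.12 -0.34  0.07] -0.262
15 [ 0.11 -0.3   0.07] -0.262
16 [ 0.1  -0.24  0.05] -0.262
17 [ 0.08 -0.18  0.04] -0.262
18 [ 0.05 -0.11  0.03] -0.262
19 [ 0.02 -0.04  0.01] -0.262
```

Request:
jog_arm([
  {"xyz": [0, -0.04, 0], "spin": -0.26},
  {"xyz": [0, -0.13, 0], "spin": -0.26},
  {"xyz": [0.01, -0.2, 0], "spin": -0.26},
  {"xyz": [0.01, -0.26, 0], "spin": -0.26},
  {"xyz": [0.03, -0.32, 0], "spin": -0.26},
  {"xyz": [0.04, -0.36, 0], "spin": -0.26},
  {"xyz": [0.05, -0.39, 0], "spin": -0.26},
  {"xyz": [0.07, -0.42, 0], "spin": -0.26},
  {"xyz": [0.08, -0.44, 0], "spin": -0.26},
  {"xyz": [0.1, -0.44, 0], "spin": -0.26},
])

```text
time: 23.05
tool_pos: [542.6, 45.7, 329.8]
tcp_rot: [-3.141, 0.0, -0.121]
contact_force: [0.2, 1.0, -1.2]
grip_width: 23.4
finger_force: 30.0
```

Request:
jog_arm([
  {"xyz": [0.11, -0.44, 0.03], "spin": -0.26},
  {"xyz": [0.12, -0.43, 0.07], "spin": -0.26},
  {"xyz": [0.12, -0.41, 0.1], "spin": -0.26},
  {"xyz": [0.12, -0.38, 0.15], "spin": -0.26},
  {"xyz": [0.12, -0.34, 0.2], "spin": -0.26},
  {"xyz": [0.11, -0.3, 0.2], "spin": -0.26},
  {"xyz": [0.1, -0.24, 0.2], "spin": -0.26},
  {"xyz": [0.08, -0.18, 0.15], "spin": -0.26},
  {"xyz": [0.05, -0.11, 0.1], "spin": -0.26},
  {"xyz": [0.02, -0.04, 0.05], "spin": -0.26},
])

```text
time: 24.3
tool_pos: [627.4, 270.5, 229.4]
tcp_rot: [3.141, 0.0, 0.139]
contact_force: [0.3, -0.0, -2.3]
grip_width: 23.8
finger_force: 30.0
```

```bash
cat >> h.py <<'E'
def lip2(n,th):
    o=bot.get_obs(); p=o['tool_pos']; a=o['tcp_rot'][2]
    for t in th:
        r=np.radians(t); q=[]
        for X,Z,Y in((203.4,-51.4,75),(203.4,-51.4,-75),(33.4,-27.4,75),(33.4,-27.4,-75)):
            x=X*np.cos(r)+Z*np.sin(r); z=-X*np.sin(r)+Z*np.cos(r)
            q.append(proj(n,p+[x*np.cos(a)-Y*np.sin(a),x*np.sin(a)+Y*np.cos(a),19+z])[0])
        print(t,np.round(q).tolist(),'lipz',p[2]+19-203.4*np.sin(r)-51.4*np.cos(r))
E
python3 -c "
from h import *
im=bot.capture('scene'); cv2.imwrite('pics/s10.png',im)
h=cv2.cvtColor(im,cv2.COLOR_BGR2HSV); m=(h[:,:,1]<22)&(im[:,:,2]>100); m[:, :290]=0; m[:,430:]=0; m[:100]=0
c=big(m); print(cv2.boundingRect(c), cv2.approxPolyDP(c,4,True)[:,0].tolist())
o=bot.get_obs(); print(o['tool_pos'],o['tcp_rot'])
lip2('scene',[45,50,55,60])"
```

```text
(328, 106, 102, 95) [[429, 109], [392, 126], [386, 106], [380, 106], [361, 122], [352, 118], [328, 128], [350, 199], [361, 200], [362, 194], [396, 175], [406, 174], [420, 185], [429, 182], [429, 173], [398, 155], [392, 134], [428, 115]]
[627.39878658 270.48337766 229.1630874 ] [3.14144465e+00 6.55375546e-04 1.39498391e-01]
45 [[412.0, 177.0], [368.0, 203.0], [391.0, 106.0], [343.0, 128.0]] lipz 67.99227955598232
50 [[405.0, 176.0], [361.0, 202.0], [389.0, 105.0], [342.0, 127.0]] lipz 59.31036453402636
55 [[399.0, 175.0], [355.0, 200.0], [388.0, 105.0], [341.0, 126.0]] lipz 52.0657327654899
60 [[393.0, 173.0], [349.0, 198.0], [387.0, 104.0], [339.0, 125.0]] lipz 46.313520272559785
```

The lip is at about 53°, roughly 48 mm above the mat. Next I plan the lowering and the arc that rolls the tray flat about its lip.

```bash
python3 -c "
from h import *
def rel(X,Z,r): return np.array([X*np.cos(r)+Z*np.sin(r),-X*np.sin(r)+Z*np.cos(r)])
o=bot.get_obs(); p=o['tool_pos']; a=o['tcp_rot'][2]
L=rel(203.4,-55.4,np.radians(53)); 
P=np.array([L[0],4.]); k=np.radians(12.9)
P2=P-rel(203.4,-55.4,k)+rel(168.4,-63.4,k)
G=[]
n=18
for t in np.linspace(53,0,n+1):
    r=np.radians(t); G.append(P-rel(203.4,-55.4,r) if t>12.9 else P2-rel(168.4,-63.4,r))
G=np.array(G); print('start z',G[0,1]-19,'end',G[-1]-[0,19]); print((np.diff(G,axis=0)*[1,-1]/80).round(2).tolist())
print('final centre', p[:2]+(G[-1,0]+118.4)*np.array([np.cos(a),np.sin(a)]))
"
```

```text
start z 180.78301502624282 end [-126.13787427   48.41566451]
[[-0.12, 0.05], [-0.12, 0.06], [-0.12, 0.07], [-0.11, 0.07], [-0.11, 0.08], [-0.11, 0.08], [-0.1, 0.09], [-0.1, 0.09], [-0.09, 0.1], [-0.09, 0.1], [-0.08, 0.11], [-0.08, 0.11], [-0.07, 0.12], [-0.06, 0.11], [-0.06, 0.1], [-0.05, 0.1], [-0.05, 0.1], [-0.04, 0.11]]
final centre [619.73607904 269.40745413]
```

Request:
jog_arm([
  {"xyz": [0.02, 0, 0.06], "spin": 0},
  {"xyz": [0.02, 0, 0.14], "spin": 0},
  {"xyz": [0, 0, 0.18], "spin": 0},
  {"xyz": [0, 0, 0.14], "spin": 0},
  {"xyz": [0, 0, 0.07], "spin": 0},
  {"xyz": [0, 0, 0.03], "spin": 0},
  {"xyz": [-0.06, 0, 0.03], "spin": 0},
  {"xyz": [-0.12, 0, 0.05], "spin": 0},
  {"xyz": [-0.12, 0, 0.06], "spin": 0},
  {"xyz": [-0.06, 0, 0.04], "spin": 0},
], gripper=25.88)

```text
time: 25.6
tool_pos: [601.5, 266.6, 168.0]
tcp_rot: [3.141, -0.002, 0.137]
contact_force: [-6.7, -2.4, 12.3]
grip_width: 23.8
finger_force: 12.8
```

```bash
python3 -c "
from h import *
im=bot.capture('scene'); cv2.imwrite('pics/s11.png',im)
h=cv2.cvtColor(im,cv2.COLOR_BGR2HSV); m=(h[:,:,1]<22)&(im[:,:,2]>100); m[:, :290]=0; m[:,420:]=0; m[:100]=0
c=big(m); print(cv2.boundingRect(c), cv2.approxPolyDP(c,4,True)[:,0].tolist())
o=bot.get_obs(); print(o['tool_pos'],o['contact_force'],o['finger_force'])
lip2('scene',[36,40,44,48,53])"
```

```text
(319, 113, 101, 100) [[419, 113], [379, 132], [373, 120], [349, 137], [343, 134], [319, 145], [348, 212], [400, 186], [395, 168], [419, 184], [419, 170], [381, 143], [382, 137], [418, 120]]
[600.93276936 266.52101906 167.56838476] [-5.23628171 -2.74748309 11.61503774] 12.756156921386719
36 [[407.0, 191.0], [364.0, 217.0], [378.0, 125.0], [332.0, 147.0]] lipz 25.429390929708376
40 [[402.0, 191.0], [359.0, 217.0], [377.0, 124.0], [331.0, 146.0]] lipz 16.45070057031215
44 [[398.0, 191.0], [354.0, 216.0], [376.0, 124.0], [330.0, 146.0]] lipz 8.300806468102998
48 [[393.0, 190.0], [350.0, 215.0], [375.0, 123.0], [329.0, 145.0]] lipz 1.0194140879223923
53 [[387.0, 189.0], [344.0, 214.0], [374.0, 123.0], [328.0, 144.0]] lipz -6.807370176764941
```

Request:
jog_arm([
  {"xyz": [-0.1, 0, 0], "spin": 0},
  {"xyz": [-0.12, 0, 0.02], "spin": 0},
  {"xyz": [-0.12, 0, 0.06], "spin": 0},
  {"xyz": [-0.11, 0, 0.07], "spin": 0},
  {"xyz": [-0.11, 0, 0.08], "spin": 0},
  {"xyz": [-0.11, 0, 0.08], "spin": 0},
  {"xyz": [-0.1, 0, 0.08], "spin": 0},
  {"xyz": [-0.05, 0, 0.04], "spin": 0},
  {"xyz": [0, 0, 0], "spin": 0},
  {"xyz": [0, 0, 0], "spin": 0},
], gripper=26.0)

```text
time: 26.9
tool_pos: [537.1, 257.8, 131.5]
tcp_rot: [3.141, 0.0, 0.137]
contact_force: [0.3, 0.5, -2.3]
grip_width: 23.9
finger_force: 6.6
```

```bash
python3 -c "
from h import *
im=bot.capture('scene'); cv2.imwrite('pics/s12.png',cv2.resize(im[60:240,270:430],None,fx=3.3,fy=3.3))
o=bot.get_obs(); print(o['tool_pos'],o['contact_force'],o['finger_force'])
lip2('scene',[20,25,30,35,40])"
```

```text
[537.15619447 257.78591457 131.49398234] [-0.15365546 -0.10711191 -1.62363318] 6.633733659982681
20 [[400.0, 183.0], [356.0, 208.0], [359.0, 125.0], [314.0, 146.0]] lipz 32.626884478296205
25 [[395.0, 185.0], [351.0, 210.0], [358.0, 125.0], [313.0, 146.0]] lipz 17.949207647390843
30 [[389.0, 186.0], [346.0, 212.0], [357.0, 125.0], [312.0, 146.0]] lipz 4.280276584612778
35 [[384.0, 187.0], [341.0, 212.0], [356.0, 125.0], [311.0, 146.0]] lipz -8.275879891124035
40 [[379.0, 188.0], [336.0, 212.0], [354.0, 124.0], [310.0, 145.0]] lipz -19.62370184742464
```

View pics/s12.png

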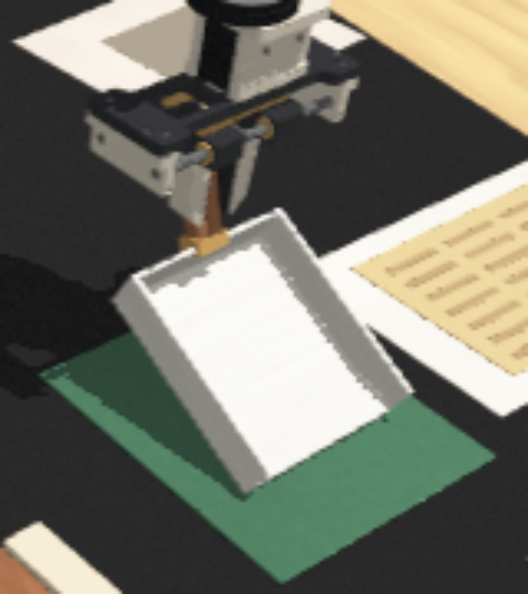

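The lip is resting near the mat, with its left corner at about (245,495) in this crop, and the tray is at about 28°. I'll continue the arc down.

Request:
jog_arm([
  {"xyz": [-0.07, 0, 0.05], "spin": 0},
  {"xyz": [-0.1, 0, 0.1], "spin": 0},
  {"xyz": [-0.1, 0, 0.11], "spin": 0},
  {"xyz": [-0.09, 0, 0.11], "spin": 0},
  {"xyz": [-0.08, 0, 0.12], "spin": 0},
  {"xyz": [-0.07, 0, 0.11], "spin": 0},
  {"xyz": [-0.07, 0, 0.11], "spin": 0},
  {"xyz": [-0.06, 0, 0.11], "spin": 0},
  {"xyz": [-0.05, 0, 0.1], "spin": 0},
  {"xyz": [-0.04, 0, 0.08], "spin": 0},
])

```text
time: 28.2
tool_pos: [479.0, 249.8, 51.0]
tcp_rot: [3.141, -0.0, 0.137]
contact_force: [-1.6, -0.6, 8.2]
grip_width: 24.0
finger_force: 6.3
```

```bash
cat >> h.py <<'E'
def chk(th):
    im=bot.capture('scene'); h=cv2.cvtColor(im,cv2.COLOR_BGR2HSV); m=(h[:,:,1]<30)&(im[:,:,2]>90); m[:, :280]=0; m[:,410:]=0; m[:100]=0
    c=big(m); print(cv2.boundingRect(c), cv2.approxPolyDP(c,3,True)[:,0].tolist())
    o=bot.get_obs(); print(o['tool_pos'],o['contact_force'],o['moment'],o['finger_force']); lip2('scene',th)
E
python3 -c "
from h import *
chk([-5,0,5,10,15])"
```

```text
(293, 138, 94, 68) [[294, 157], [293, 168], [339, 205], [383, 182], [386, 173], [338, 138], [313, 153], [311, 150]]
[478.40019095 249.7025392   50.59218295] [-0.29757661 -0.17712611  0.05733913] [ 0.06981093 -0.06937181 -0.01037009] 6.300211697816849
-5 [[392.0, 176.0], [348.0, 201.0], [341.0, 139.0], [298.0, 159.0]] lipz 36.11525354524203
0 [[389.0, 181.0], [345.0, 206.0], [341.0, 139.0], [298.0, 160.0]] lipz 18.192182952284078
5 [[385.0, 185.0], [343.0, 210.0], [340.0, 140.0], [297.0, 160.0]] lipz 0.6602973954946805
10 [[382.0, 189.0], [339.0, 213.0], [339.0, 140.0], [296.0, 160.0]] lipz -16.346974889997043
15 [[378.0, 192.0], [336.0, 216.0], [338.0, 140.0], [295.0, 160.0]] lipz -32.700198292826755
```

Request:
jog_arm([
  {"xyz": [0, 0, 0], "spin": 0},
  {"xyz": [0, 0, 0], "spin": 0},
  {"xyz": [0, 0, 0], "spin": 0},
  {"xyz": [0, 0, 0], "spin": 0},
  {"xyz": [0, 0, 0], "spin": 0},
  {"xyz": [0, 0, 0], "spin": 0},
  {"xyz": [0, 0, 0], "spin": 0},
  {"xyz": [0, 0, 0], "spin": 0},
  {"xyz": [0, 0, 0], "spin": 0},
  {"xyz": [0, 0, 0], "spin": 0},
], gripper=0)

```text
time: 29.5
tool_pos: [479.2, 249.8, 51.5]
tcp_rot: [3.141, 0.0, 0.137]
contact_force: [-0.5, 0.3, -2.8]
grip_width: 23.7
finger_force: 30.0
```

```bash
cat >> h.py <<'E'
def top():
    im=bot.capture('top'); h=cv2.cvtColor(im,cv2.COLOR_BGR2HSV)
    m=((h[:,:,1]<50)&(im[:,:,2]>110)).astype(np.uint8); M=np.zeros_like(m); M[125:235,112:215]=m[125:235,112:215]
    r=cv2.minAreaRect(big(M)); q=cast('top',cv2.boxPoints(r),40); print('tray',r,q.round().tolist(),q.mean(0))
    B=(im[:,:,2]>90).astype(np.uint8); W=np.zeros_like(B); W[140:250,300:412]=B[140:250,300:412]; print('bowl',cast('top',cv2.fitEllipse(big(W))[0],90))
E
python3 -c "
from h import *
top(); o=bot.get_obs(); print(o['tool_pos'],o['contact_force'],o['moment'])"
```

```text
tray ((155.5556182861328, 190.23651123046875), (58.050689697265625, 64.69316101074219), 83.48019409179688) [[661.0, 364.0, 40.0], [680.0, 199.0, 40.0], [531.0, 179.0, 40.0], [512.0, 340.0, 40.0]] [595.8840659  270.37490742  40.        ]
bowl [[ 573.4364717  -229.33436804   90.        ]]
[479.20020125 249.79684705  51.49801524] [ 0.20333319 -0.37989584 -3.03522457] [0.02450442 0.17215974 0.01097767]
```

```bash
python3 -c "
from h import *
print(cast('scene',[[294,157],[338,138]],42).round(), cast('scene',[[339,205],[383,182]],14).round())
im=bot.capture('top'); h=cv2.cvtColor(im,cv2.COLOR_BGR2HSV)
m=((h[:,:,1]<50)&(im[:,:,2]>110)).astype(np.uint8)
for y in range(140,236,6): print(y,''.join('#' if v else '.' for v in m[y,105:215]))
"
```

```text
[[508. 178.  42.]
 [493. 326.  42.]] [[678. 195.  14.]
 [663. 340.  14.]]
140 ..............................................................................................................
146 ..............................................................................................................
152 ..............................................................................................................
158 .............................................................................##...............................
164 ..............................................###################################.............................
170 ....................#############################################################.............................
176 ....................##############################################################............................
182 .....................##############################################################...........................
188 .....................##############################################################...........................
194 ......................############..............####################################..........................
200 ..............#...................#...................###############################.........................
206 .......#.............................#...................############################.........................
212 ...................#.#..#.######...##...###..#.#...........####################...............................
218 ...#.##..#...#####.##.#####.###..#.#..........................................................................
224 #.#.....#.######......#......................#....................##########..................................
230 .#.#.............................#...................#........................................................
```

Request:
jog_arm([
  {"xyz": [0, 0, 0], "spin": 0},
  {"xyz": [0, 0, 0], "spin": 0},
  {"xyz": [0, 0, 0], "spin": 0},
  {"xyz": [0, 0, 0], "spin": 0},
  {"xyz": [0, 0, 0], "spin": 0},
  {"xyz": [0, 0, 0], "spin": 0},
  {"xyz": [0, 0, 0], "spin": 0},
  {"xyz": [0, 0, 0], "spin": 0},
  {"xyz": [0, 0, 0], "spin": 0},
  {"xyz": [0, 0, 0], "spin": 0},
], gripper=60)

```text
time: 30.85
tool_pos: [479.2, 249.8, 51.5]
tcp_rot: [3.142, -0.0, 0.137]
contact_force: [-0.4, 0.1, -0.4]
grip_width: 55.2
finger_force: 0.0
```

```bash
python3 -c "
from h import *
im=bot.capture('scene'); cv2.imwrite('pics/s13.png',im); h=cv2.cvtColor(im,cv2.COLOR_BGR2HSV); m=(h[:,:,1]<30)&(im[:,:,2]>90); m[:, :280]=0; m[:,410:]=0; m[:100]=0
c=big(m); print(cv2.boundingRect(c), cv2.approxPolyDP(c,3,True)[:,0].tolist())
b=((h[:,:,0]<18)&(h[:,:,1]>110)&(im[:,:,2]>50)).astype(np.uint8); b[:,:285]=0; b[:,360:]=0; b[:90]=0; b[180:]=0
r=cv2.boundingRect(big(b)); print('handle',r)
o=bot.get_obs(); print(o['tool_pos'],o['grip_width'],o['contact_force'])
a0=cv2.imread('pics/scene0.png'); h=cv2.cvtColor(a0,cv2.COLOR_BGR2HSV); m=(h[:,:,1]<30)&(a0[:,:,2]>90); m[:, :280]=0; m[:,405:]=0; m[:100]=0
c=big(m); p=cv2.approxPolyDP(c,3,True)[:,0]; print('ref',p.tolist())
import numpy as np
for cc,yw in(((631.3,257.1),.237),((585.5,260),.1),((590,262),.12)):
  d=np.array([np.cos(yw),np.sin(yw)]); n=np.array([-d[1],d[0]])
  print(cc,[proj('scene',[*(np.array(cc)+x*d+y*n),z+4])[0].round(1).tolist() for x,y,z in((-85,-75,36),(-85,75,36),(85,-75,8),(85,75,8),(-146,0,92))])
"
```

```text
(293, 138, 94, 69) [[335, 138], [324, 143], [322, 149], [294, 157], [293, 168], [341, 206], [383, 182], [386, 171]]
handle (307, 130, 14, 19)
[479.20712191 249.80961748  51.47439005] 55.544604458886035 [-0.63148105  0.49141797 -0.09924987]
ref [[341, 149], [329, 156], [331, 159], [303, 172], [302, 184], [357, 220], [393, 192], [398, 181]]
(631.3, 257.1) [[302.2, 172.5], [341.8, 148.0], [356.6, 218.8], [395.0, 189.4], [306.9, 130.6]]
(585.5, 260) [[293.6, 157.8], [338.0, 138.6], [338.4, 205.5], [383.5, 182.1], [303.4, 118.5]]
(590, 262) [[295.1, 159.1], [338.7, 139.3], [341.3, 206.5], [385.4, 182.3], [304.2, 119.5]]
```

The tray was released flat at about (586,260), still 37 mm short of the mat's middle. I'll regrip at the proper point and move it forward.

Request:
jog_arm([
  {"xyz": [-0.07, 0.01, 0], "spin": 0.25},
  {"xyz": [-0.06, 0.01, 0.02], "spin": 0},
  {"xyz": [0, 0, 0.02], "spin": 0},
  {"xyz": [0, 0, 0], "spin": 0},
  {"xyz": [0, 0, 0], "spin": 0},
  {"xyz": [0, 0, 0], "spin": 0},
  {"xyz": [0, 0, 0], "spin": 0},
  {"xyz": [0, 0, 0], "spin": 0},
  {"xyz": [0, 0, 0], "spin": 0},
  {"xyz": [0, 0, 0], "spin": 0},
])

```text
time: 32.15
tool_pos: [469.1, 246.9, 48.3]
tcp_rot: [3.142, -0.0, 0.112]
contact_force: [0.4, 0.9, -0.6]
grip_width: 54.9
finger_force: 0.0
```

Request:
jog_arm([
  {"xyz": [0, 0, 0], "spin": 0},
  {"xyz": [0, 0, 0], "spin": 0},
  {"xyz": [0, 0, 0], "spin": 0},
  {"xyz": [0, 0, 0], "spin": 0},
  {"xyz": [0, 0, 0], "spin": 0},
  {"xyz": [0, 0, -0.02], "spin": 0},
  {"xyz": [0, 0, -0.04], "spin": 0},
  {"xyz": [0, 0, -0.03], "spin": 0},
  {"xyz": [0, 0, 0], "spin": 0},
  {"xyz": [0, 0, 0], "spin": 0},
], gripper=0)

```text
time: 33.4
tool_pos: [469.0, 246.9, 55.4]
tcp_rot: [3.141, 0.0, 0.112]
contact_force: [-0.6, -0.5, -2.2]
grip_width: 24.0
finger_force: 29.7
```

```bash
python3 -c "
from h import *
o=bot.get_obs(); print(o['tool_pos'],o['tcp_rot'],o['contact_force'],o['finger_force'])
a=o['tcp_rot'][2]; G=np.array([623,270])-118.4*np.array([np.cos(a),np.sin(a)]); d=G-o['tool_pos'][:2]; print(d@[np.cos(a),np.sin(a)]/80,d@[np.sin(a),-np.cos(a)]/80)"
```

```text
[469.00104055 246.87117659  55.43070989] [3.14145195e+00 1.63941144e-04 1.11722735e-01] [-0.56535486 -0.48938803 -2.17497708] 29.743788242340088
0.46521870939021853 -0.07269014934094566
```

Lifted 7 mm. I'll shift it forward, lower and release.

Request:
jog_arm([
  {"xyz": [0.04, -0.01, 0], "spin": 0},
  {"xyz": [0.1, -0.02, 0], "spin": 0},
  {"xyz": [0.16, -0.02, 0], "spin": 0},
  {"xyz": [0.11, -0.02, 0], "spin": 0},
  {"xyz": [0.05, 0, 0], "spin": 0},
  {"xyz": [0, 0, 0.03], "spin": 0},
  {"xyz": [0, 0, 0.04], "spin": 0},
  {"xyz": [0, 0, 0.02], "spin": 0},
  {"xyz": [0, 0, 0], "spin": 0},
  {"xyz": [0, 0, 0], "spin": 0},
])

```text
time: 34.65
tool_pos: [505.0, 256.6, 48.5]
tcp_rot: [3.142, -0.0, 0.112]
contact_force: [-1.8, -1.0, 2.0]
grip_width: 23.9
finger_force: 29.7
```

Request:
jog_arm([
  {"xyz": [0, 0, 0], "spin": 0},
  {"xyz": [0, 0, 0], "spin": 0},
  {"xyz": [0, 0, 0], "spin": 0},
  {"xyz": [0, 0, 0], "spin": 0},
  {"xyz": [0, 0, 0], "spin": 0},
  {"xyz": [0, 0, 0], "spin": 0},
  {"xyz": [0, 0, 0], "spin": 0},
  {"xyz": [0, 0, 0], "spin": 0},
  {"xyz": [0, 0, 0], "spin": 0},
  {"xyz": [0, 0, 0], "spin": 0},
], gripper=80)

```text
time: 35.9
tool_pos: [505.0, 256.6, 48.3]
tcp_rot: [3.142, -0.0, 0.112]
contact_force: [-0.1, 0.1, -0.5]
grip_width: 73.4
finger_force: 0.0
```

Request:
jog_arm([
  {"xyz": [0, 0, -0.1], "spin": 0},
  {"xyz": [0, 0, -0.3], "spin": 0},
  {"xyz": [0, 0, -0.5], "spin": 0},
  {"xyz": [0, 0, -0.5], "spin": 0},
  {"xyz": [-0.3, 0, -0.4], "spin": 0},
  {"xyz": [-0.4, 0.2, -0.2], "spin": 0},
  {"xyz": [-0.4, 0.3, 0], "spin": 0},
  {"xyz": [-0.2, 0.2, 0], "spin": 0},
  {"xyz": [0, 0, 0], "spin": 0},
  {"xyz": [0, 0, 0], "spin": 0},
])

```text
time: 37.15
tool_pos: [408.7, 189.8, 208.8]
tcp_rot: [-3.141, -0.002, 0.112]
contact_force: [0.7, 0.1, 0.8]
grip_width: 73.6
finger_force: 0.0
```

```bash
python3 -c "
from h import *
top()
im=bot.capture('scene'); h=cv2.cvtColor(im,cv2.COLOR_BGR2HSV); m=(h[:,:,1]<30)&(im[:,:,2]>90); m[:, :280]=0; m[:,405:]=0; m[:100]=0
print(cv2.approxPolyDP(big(m),3,True)[:,0].tolist())
st('s14'); blobs('s14')
cc=np.array([623,270]);d=np.array([np.cos(.112),np.sin(.112)]); n=np.array([-d[1],d[0]])
print([proj('scene',[*(cc+x*d+y*n),z+4])[0].round(1).tolist() for x,y,z in((-85,-75,36),(-85,75,36),(85,-75,8),(85,75,8))])
A=cv2.imread('pics/top0.png').astype(int);B=bot.capture('top').astype(int); print('bystander diff',(abs(A-B).max(2)>60)[110:265,237:290].sum())
"
```

```text
tray ((154.8048858642578, 181.743896484375), (67.69452667236328, 61.95208740234375), 83.6598129272461) [[696.0, 365.0, 40.0], [714.0, 207.0, 40.0], [540.0, 183.0, 40.0], [522.0, 338.0, 40.0]] [618.11140987 273.10583462  40.        ]
bowl [[ 573.37092605 -229.35519839   90.        ]]
[[347, 144], [335, 150], [334, 155], [305, 165], [304, 176], [353, 214], [395, 190], [399, 179]]
[408.44674431 189.8546108  208.19264325] M 0.0065768754926744215 F 0.0 [-0.34870566 -0.61476482 -0.27366826]
brown [(np.int32(1086), np.int64(194), np.int64(350)), (np.int32(210), np.int64(223), np.int64(358)), (np.int32(510), np.int64(221), np.int64(384)), (np.int32(990), np.int64(180), np.int64(393))]
tray white box (151, 328, 32, 63) 782.5
[[305.2, 165.4], [349.3, 145.1], [352.5, 214.3], [397.1, 189.6]]
bystander diff 0
```

The tray is within about 5 mm of the mat's middle, flat and released. The blocks are in the bowl, and neither the bowl nor the bystanders have moved.

```bash
python3 -c "
from plant import bot
print(bot.close_job())"
```

```text
the job is handed in; nothing more can be done
None
```

The job is handed in at about 37 s on the robot clock: all four blocks are in the bowl, and the empty tray stands upright and released within about 5 mm of the mat's middle, after I first released it about 37 mm short and regripped to move it in. The bowl, carton, brush and white box have not moved.

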